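Feeler gauge into the gap of a cupboard door pair

ROBOT

A 6-joint arm with a two-finger parallel gripper is mounted at the origin on the work surface. World frame = base frame: x ahead of the robot, y to its left, z up, the work surface at z = 0. Lengths are in m, angles in rad, forces in N, time in s.
With the tool pointing down it reaches from about 0.35 to 0.775 m from the base axis. Payload 7.3 kg.
Tool frame: the origin (TCP) lies between the finger pads; the fingertips stand 14 mm ahead of it and the grasp point (between the pads) lies 5 mm behind it; z points along the fingers, y is the direction in which the jaws open and shut (so a half turn about z gives the same grasp; the last joint's range is limited). The gripper opens to 92 mm and grips with 3 to 60 N. Pads are 19 mm wide; open, the fingers measure 130 mm over their backs; the gripper's body (75 mm by 190 mm) begins 47 mm behind the grasp point.
Start: joints at [1.056, 0.342, 1.524, -0, 1.275, -0.146], TCP at [0.189, 0.49, 0.241] pointing down, gripper open.
Joint ranges: [-2.53, 2.53], [-0.77, 2.02], [0.04, 2.7], [-1, 4.14], [0.28, 2.66], [-3.11, 3.11]. Speed limits (rad/s): [2.57, 2.57, 3.14, 3.14, 3.14, 3.14].

INTERFACE

Orientations are given as a unit quaternion [x, y, z, w].
In Python, from station import robot, optics gives the robot as it stands. The module is installed in compiled form; this text tells all that it offers.
- The arm moves only by the shell command python3 -m jog 'ROWS' [OPENING]. ROWS is JSON, a list of rows, each a list of 4 numbers: the shift along the tool's x, y, z each as a share of 80 cm, from -1 to 1, then the turn about the tool's z as a share of 180 degrees, from -1 to 1. A call has 1 to 5 rows; each row is the pose to reach, as a shift and turn from the pose commanded when the call began, along the tool's axes at that moment, turning the shorter way round; what a row does not reach only later rows make up. A row lasts 1/8 s, in which the tool goes at most 62.5 mm and 10.7 degrees, less where a joint would pass 70% of its speed; a pose out of reach is approached as far as the arm can. A call with a number of a shift or a turn outside -1 to 1 is refused whole. A call with a gripper value outside its range is refused whole. OPENING is the opening, from -1 (shut) to 1 (fully open), so that 0 is half open, set as the call begins (- or left out, the last holds). The fingers move at their own pace and stop on an object; the grip force is fixed at half the most. Time passes only in rows, so rows that repeat a pose let the fingers close. It gives the time, the measured TCP pose, the force and the opening at its end, in the units of the state.
- robot.state(): the state, without advancing time (a new reading comes with each control period).
- optics.read_camera(name): name is "scene" or "side" or "wrist"; returns the picture (384x512x3 uint8, blue, green, red); there is no depth.
- optics.camera_model(name): a dict with "fx", "fy", "cx", "cy" (pixels), "cam_to_world" (4x4, takes a point from camera to world coordinates); the wrist camera has in their place "tool_from_camera" (4x4, takes a point from camera to tool coordinates, whose origin is the TCP and whose axes are the flange's). Camera axes: x right, y up, looking along -z (the intrinsics and any distortion apply to the point x, -y, -z); pixel columns grow to the right and rows downward; lengths in m; the calibration is good to about 2 mm. A picture is of the moment at which its call begins: read the wrist's pose just before it. camera_model takes no time and is no camera call.
- robot.sign_off(): hands the job in, once; it reports no verdict.
The state is a dict: "time_s": time; "qpos": joint angles; "qd": joint speeds; "joint_torque": joint torques, N m; "ee_pos": TCP position; "tool_rot": TCP orientation; "force": force on the tool from outside, world axes, zero at the start; "torque": the same for the moment, N m; "width": opening from 0.0 (shut) to 1.0 (fully open).
Only numpy, scipy, OpenCV 4.12 (cv2) and the standard library are available. Lean on these libraries where they do the work, as an engineer would, in place of code of your own. Each camera call takes 0.05 s, during which the arm holds its last target.

TASK

The front of an old glazed cupboard lies face up on the bench, and the gap between its two doors is to be checked. Take the thicker of the two feeler gauges out of the rack (the thin one would drop in without touching), slide its blade down between the doors, about midway along the gap, feeling it drag as the sprung doors give, until its collar rests on both doors. Let go and leave it standing there upright; leave the thin gauge in the rack.

Things in the scene. Friction and masses are not known exactly. Their poses are not given: they have to be found in the camera images.
- gauge_thick: Thick feeler gauge, upright in either rack slot. Steel blade 14 mm thick (y), 40 wide (x), reaching 53 mm below the origin, last 18 mm tapered to a 3 mm edge. Over it a steel stop collar 50 (x) x 56 (y) x 6 mm, then a pale wooden grip 40 (x) x 28 (y) mm, from 6 to 62 mm above the origin. Origin: centre of the collar's underside (60 mm above the bench at the start); z up. About 0.22 kg.
- gauge_thin: Thin feeler gauge, a bystander in the other slot, to stay there. Same shape and heights, but blade 6 mm and grip 13 mm thick (y). Origin and axes as for the thick one.
- rack: Plywood rack fixed to the bench, 90 (x) x 220 (y) x 60 mm high, origin under its centre. Two slots 54 (x) x 26 (y) mm at y = +55 and -55 mm hold the gauges, collars resting on the top: lift straight up by over 53 mm. A tape roll (22 mm high) and a glue bottle (100 mm high) stand about 130 mm from its centre on the +x side.
- gap (a point): Middle of the gap, level with the doors' upper faces, 60 mm above the bench; x along it (260 mm), y across, z up. Mouth 30 mm wide, bevelled to an 8 mm throat 18 mm down; doors 26 mm thick, open below. Each door gives sideways up to 12 mm against a 3 to 5 N spring: the thick blade needs a push of 4 to 10 N and then stays put. Knobs 16 mm high at x = -112; tin, screwdriver beyond x = +55.
There are look-alikes about, which are no part of the job. Leave any purple or yellow look-alike of the gauge_thick alone.

How it is judged:
On the way, in this order (a step that is already met when the one before it is completed fails the run):
1. the thick gauge is lifted out of the rack (height (world z) of gauge_thick above 0.108 m), for 0.1 s.
2. the thick gauge, held by the gripper, has its blade at least 18 mm down in the gap between the doors (z of gauge_thick in the frame of gap below 0.035 m and x of gauge_thick in the frame of gap between -0.05 and 0.05 m and y of gauge_thick in the frame of gap between -0.015 and 0.015 m and contact force between the fingers and gauge_thick above 0.5 N), for 0.1 s.
At the end, for the whole second after the job is handed in: The thick gauge stands at rest in the gap, its collar within 10 mm of the doors' upper faces, within 50 mm of the middle along the gap and 15 mm across it, upright within 10 degrees, blade along the gap within 11 degrees; the thin gauge is still in its slot, moved less than 30 mm and upright (z of gauge_thick in the frame of gap between -0.01 and 0.01 m and x of gauge_thick in the frame of gap between -0.05 and 0.05 m and y of gauge_thick in the frame of gap between -0.015 and 0.015 m and angle between gauge_thick's own z axis and vertical below 0.18 rad and angle between the x axis of gauge_thick and the x axis of gap, either way round below 0.2 rad and linear speed of gauge_thick below 0.02 m/s and distance of gauge_thin from where it was at the start of the episode below 0.03 m and angle between gauge_thin's own z axis and vertical below 0.2 rad); the robot touches nothing.
It fails at once if the thin gauge is pulled out of the rack (height (world z) of gauge_thin above 0.1 m).
It also fails if it takes over 45 s, if anything falls off the work surface, if the arm or the gripper's body presses on something with over 40 N, if the wrist force passes 120 N, or if a joint passes its speed limit or range.

## Working session

There is one attempt and no reset: what is moved stays moved. The work goes in short steps, Python scripts to look and compute and a shell command to move; the robot and the scene stay as the last step left them, time stands still between calls to the robot, and variables do not carry over. Pictures are saved under pics/ and viewed, and the job is handed in when it is done.

```bash
mkdir -p pics; python3 - <<'E'
from station import robot, optics
import cv2
s=robot.state();print(s['time_s'],s['ee_pos'],s['tool_rot'],s['width'],s['force'])
for n in ['scene','side','wrist']:
    cv2.imwrite(f'pics/{n}0.png',optics.read_camera(n)); m=optics.camera_model(n); print(n,m)
E
```

```text
0.0 [0.18903666 0.48936165 0.24003201] [ 1.83349951e-01  9.83047384e-01 -7.53613243e-04 -2.62840387e-04] 0.9995139538096796 [ 0.20392117  0.73186656 -0.08466398]
scene {'fx': 429.85591480363126, 'fy': 429.85591480363126, 'cx': 260.2606105485334, 'cy': 186.96192878413322, 'cam_to_world': array([[-0.40515177, -0.65135985,  0.64154687,  1.22154592],
       [ 0.91417036, -0.2793972 ,  0.29364904,  0.41655815],
       [-0.01202479,  0.70545556,  0.70865214,  0.88895699],
       [ 0.        ,  0.        ,  0.        ,  1.        ]])}
side {'fx': 491.5966116488108, 'fy': 491.5966116488108, 'cx': 250.45612299026277, 'cy': 198.75278405275287, 'cam_to_world': array([[-0.91462347, -0.24466048,  0.32187756,  0.96268671],
       [ 0.40415509, -0.53146328,  0.74444976,  1.11740813],
       [-0.01107133,  0.81097968,  0.58496956,  0.87689797],
       [ 0.        ,  0.        ,  0.        ,  1.        ]])}
wrist {'fx': 269.87161273679055, 'fy': 269.87161273679055, 'cx': 256.2432161503482, 'cy': 190.9585400314991, 'tool_from_camera': array([[-6.61133490e-05,  9.60097366e-01,  2.79665948e-01,
         7.52235097e-02],
       [ 9.99999225e-01, -2.84215983e-04,  1.21211866e-03,
        -1.32622425e-03],
       [ 1.24323747e-03,  2.79665812e-01, -9.60096604e-01,
        -1.43769742e-01],
       [ 0.00000000e+00,  0.00000000e+00,  0.00000000e+00,
         1.00000000e+00]])}
```

View pics/scene0.png

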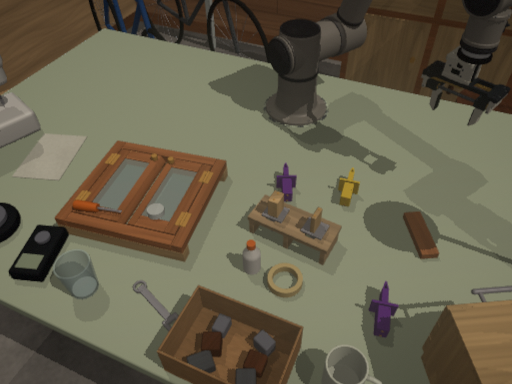

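View pics/side0.png

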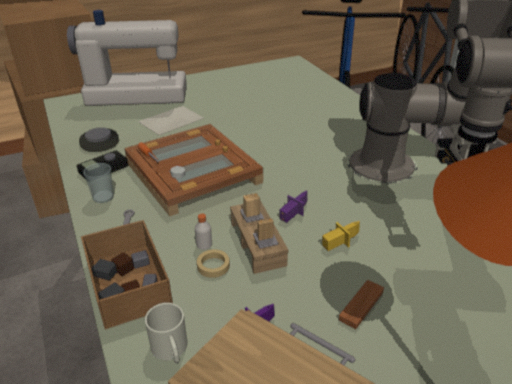

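View pics/wrist0.png

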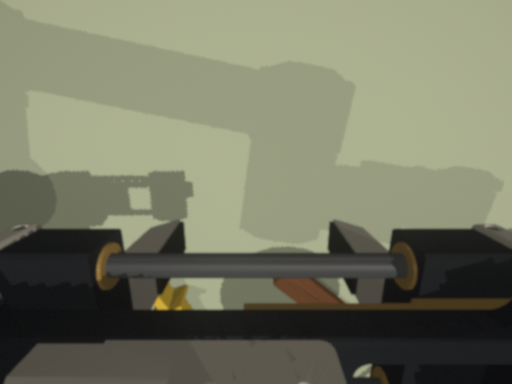

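The scene view shows the rack at about (293,225) with two pale grips near (275,205) and (317,220), and the doors at about (150,195). The side view shows the rack at about (258,235) and the doors at about (193,162). I'll enlarge these areas.

```bash
cat > h.py <<'E'
import numpy as np
from station import optics
M={n:optics.camera_model(n) for n in('scene','side','wrist')}
def ray(n,u,v,T=None):
    m=M[n]; T=m['cam_to_world'] if T is None else T
    d=np.array([(u-m['cx'])/m['fx'],-(v-m['cy'])/m['fy'],-1.]); return T[:3,3],T[:3,:3]@d
def plane(n,u,v,z,T=None):
    o,d=ray(n,u,v,T); return o+d*(z-o[2])/d[2]
def proj(n,p,T=None):
    m=M[n]; T=m['cam_to_world'] if T is None else T
    c=T[:3,:3].T@(np.asarray(p)-T[:3,3]); return m['cx']-m['fx']*c[0]/c[2], m['cy']+m['fy']*c[1]/c[2]
E
python3 - <<'E'
import cv2
for n,r,k,f in [('scene',(180,150,95),7,'rackA'),('side',(140,220,80),7,'')][:0]: pass
def c(n,x,y,w,h,k,o):
    cv2.imwrite(o,cv2.resize(cv2.imread(f'pics/{n}0.png')[y:y+h,x:x+w],None,fx=k,fy=k,interpolation=cv2.INTER_CUBIC))
c('scene',240,180,110,80,7,'pics/sr.png');c('side',220,185,75,85,7,'pics/dr.png')
c('scene',55,135,180,120,4,'pics/sd.png');c('side',115,115,155,105,5,'pics/dd.png')
E
```

```text
(no output)
```

View pics/sr.png

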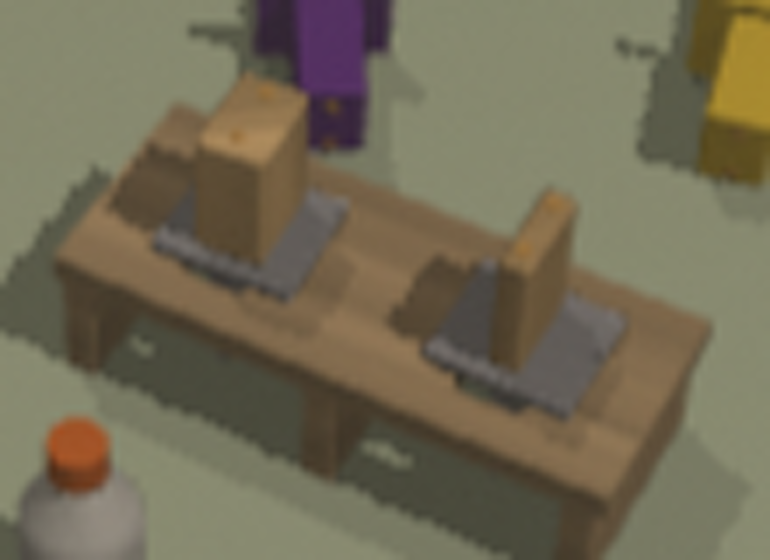

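View pics/dr.png

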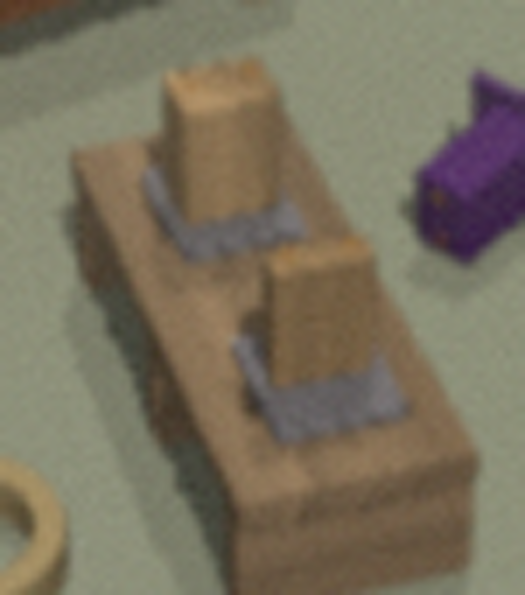

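View pics/sd.png

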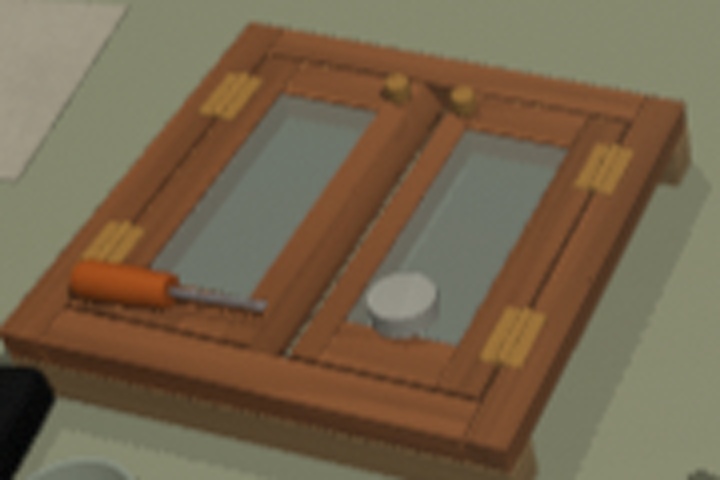

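View pics/dd.png

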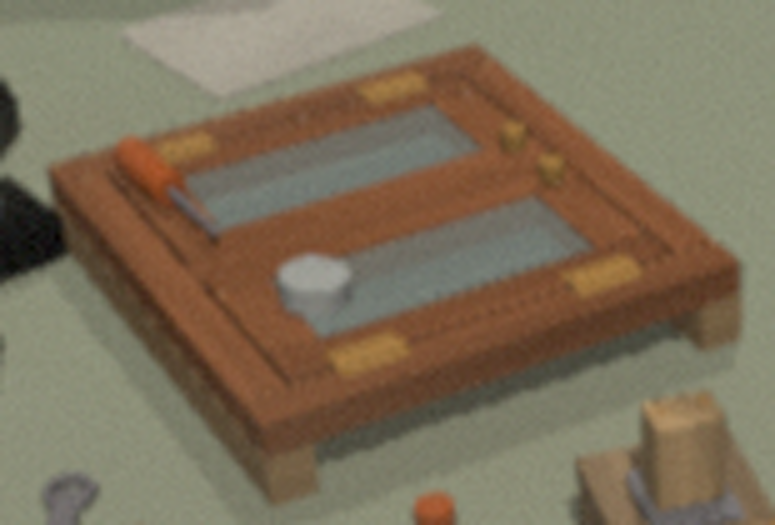

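```bash
python3 - <<'E'
from h import *
def go(name,n,off,k,pts,z):
    P=np.array([plane(n,(u+.5)/k-.5+off[0],(v+.5)/k-.5+off[1],z) for u,v in pts])
    print(name,n,'mean',P.mean(0).round(4)); print(P[:,:2].round(4).tolist(), 'sides',np.linalg.norm(np.roll(P,-1,0)-P,axis=1).round(4),'ang',[round(float(np.degrees(np.arctan2(*(b-a)[[1,0]]))),1) for a,b in zip(P,np.roll(P,-1,0))])
go('rack','scene',(240,180),7,[(180,100),(57,260),(610,497),(712,322)],.06)
go('rack','side',(220,185),7,[(75,155),(240,510),(475,460),(262,118)],.06)
go('thick','scene',(240,180),7,[(245,73),(203,132),(262,160),(307,97)],.122)
go('thin','scene',(240,180),7,[(553,187),(502,255),(525,268),(577,200)],.122)
go('thick','side',(220,185),7,[(165,68),(178,107),(280,90),(262,60)],.122)
go('collar','scene',(240,180),7,[(155,232),(285,292),(347,207)],.066)
go('frame','scene',(55,135),4,[(252,22),(686,103),(505,455),(5,335)],.06)
go('frame','side',(115,115),5,[(478,45),(738,267),(265,428),(52,172)],.06)
go('knobs','scene',(55,135),4,[(398,80),(462,93)],.076)
go('knobs','side',(115,115),5,[(513,127),(552,160)],.076)
go('gapR','scene',(55,135),4,[(450,110),(318,330)],.06)
go('gapL','scene',(55,135),4,[(415,85),(270,345)],.06)
print(M['wrist']['tool_from_camera'][:3,3])
E
```

```text
rack scene mean [0.5475 0.2    0.06  ]
[[0.4896, 0.096], [0.5814, 0.087], [0.6033, 0.3037], [0.5156, 0.3135]] sides [0.0923 0.2178 0.0882 0.2191] ang [-5.6, 84.2, 173.6, -96.8]
rack side mean [0.5509 0.2017 0.06  ]
[[0.5794, 0.089], [0.6045, 0.3049], [0.5182, 0.3157], [0.5016, 0.0973]] sides [0.2173 0.087  0.219  0.0782] ang [83.4, 172.8, -94.3, -6.1]
thick scene mean [0.5408 0.147  0.122 ]
[[0.5229, 0.136], [0.5554, 0.1336], [0.5597, 0.1576], [0.5253, 0.1607]] sides [0.0326 0.0244 0.0345 0.0248] ang [-4.2, 80.1, 174.9, -95.4]
thin scene mean [0.5512 0.2558 0.122 ]
[[0.5319, 0.2542], [0.5681, 0.2483], [0.5705, 0.2572], [0.5344, 0.2636]] sides [0.0367 0.0093 0.0367 0.0098] ang [-9.3, 74.9, 170.0, -104.7]
thick side mean [0.5408 0.1468 0.122 ]
[[0.5568, 0.13], [0.5623, 0.1552], [0.5231, 0.1613], [0.5211, 0.1406]] sides [0.0258 0.0397 0.0208 0.0372] ang [77.7, 171.2, -95.4, -16.6]
collar scene mean [0.5493 0.1545 0.066 ]
[[0.5598, 0.1165], [0.5675, 0.1707], [0.5207, 0.1762]] sides [0.0547 0.0471 0.0714] ang [81.9, 173.2, -56.9]
frame scene mean [ 0.5961 -0.2132  0.06  ]
[[0.4582, -0.4119], [0.4106, -0.0622], [0.7351, -0.0174], [0.7806, -0.3612]] sides [0.353  0.3276 0.3468 0.3264] ang [97.8, 7.9, -82.5, -171.1]
frame side mean [ 0.5948 -0.2083  0.06  ]
[[0.4578, -0.4074], [0.414, -0.0564], [0.7297, -0.0141], [0.7777, -0.3551]] sides [0.3537 0.3185 0.3443 0.3242] ang [97.1, 7.6, -82.0, -170.7]
knobs scene mean [ 0.4829 -0.2313  0.076 ]
[[0.4859, -0.2566], [0.4799, -0.2061]] sides [0.0509 0.0509] ang [96.9, -83.1]
knobs side mean [ 0.4836 -0.2293  0.076 ]
[[0.4873, -0.2555], [0.4798, -0.2032]] sides [0.0528 0.0528] ang [98.2, -81.8]
gapR scene mean [ 0.5911 -0.1977  0.06  ]
[[0.4847, -0.2162], [0.6976, -0.1792]] sides [0.2162 0.2162] ang [9.9, -170.1]
gapL scene mean [ 0.5957 -0.2274  0.06  ]
[[0.4713, -0.2551], [0.7201, -0.1998]] sides [0.2549 0.2549] ang [12.5, -167.5]
[ 0.07522351 -0.00132622 -0.14376974]
```

The pixel geometry agrees with the stated sizes. The rack measures about 218 × 88 mm with a yaw of −6°. The thick gauge is at about (0.542, 0.147). The gap centre is at about (0.595, −0.212) with a yaw of about 7.8°. Next I work out how far to move.

```bash
cat > plan.py <<'E'
import sys,numpy as np
from scipy.spatial.transform import Rotation as R
from station import robot
s=robot.state(); q=R.from_quat(s['tool_rot']); M=q.as_matrix()
x,y,z,yaw=map(float,sys.argv[1:5])
d=M.T@(np.array([x,y,z])-s['ee_pos'])/0.8
cur=np.degrees(np.arctan2(M[1,1],M[0,1])); t=(yaw-cur+90)%180-90
print('t',s['time_s'],'pos',s['ee_pos'].round(4),'jawyaw',cur.round(2),'tilt',np.degrees(np.arccos(-M[2,2])).round(2),'F',np.round(s['force'],2),'w',round(s['width'],3),'q',np.round(s['qpos'],2))
print('row',d.round(4),round(-t/180,4))
E
python3 plan.py .542 .147 .2 84
```

```text
t 0.15 pos [0.1891 0.4895 0.2402] jawyaw 68.87 tilt 0.07 F [0.04 0.64 0.25] w 1.0 q [ 1.06  0.34  1.52 -0.    1.28 -0.15]
row [-0.5658 -0.2402  0.0505] -0.084
```

```bash
python3 -m jog '[[-0.566,-0.24,0.05,-0.084],[-0.566,-0.24,0.05,-0.084],[-0.566,-0.24,0.05,-0.084],[-0.566,-0.24,0.05,-0.084],[-0.566,-0.24,0.05,-0.084]]' 1; python3 plan.py .542 .147 .2 84
```

```text
time_s: 0.78
ee_pos: [0.4095, 0.276, 0.2157]
tool_rot: [0.052, 0.999, 0.0, 0.0]
force: [0.2, 1.1, -0.1]
width: 0.999
t 0.775 pos [0.4095 0.276  0.2157] jawyaw 83.99 tilt 0.01 F [ 0.15  1.06 -0.1 ] w 0.999 q [ 0.44  0.31  1.65  0.    1.19 -1.03]
row [-0.1816 -0.143   0.0197] -0.0
```

```bash
python3 -m jog '[[-0.18,-0.14,0.02,0],[-0.18,-0.14,0.02,0],[-0.18,-0.14,0.02,0],[-0.18,-0.14,0.02,0],[-0.18,-0.14,0.02,0]]' ; python3 plan.py .542 .147 .2 84
python3 - <<'E'
from station import optics
import cv2
cv2.imwrite('pics/w1.png',optics.read_camera('wrist'));cv2.imwrite('pics/s1.png',optics.read_camera('side'))
E
```

```text
time_s: 1.4
ee_pos: [0.5392, 0.1513, 0.1995]
tool_rot: [0.053, 0.999, 0.0, -0.001]
force: [-0.4, 0.8, 0.5]
width: 1.002
t 1.4 pos [0.5392 0.1513 0.1995] jawyaw 83.96 tilt 0.09 F [-0.37  0.8   0.53] w 1.002 q [ 0.14  0.44  1.49  0.    1.21 -1.33]
row [-0.0041 -0.005  -0.0006] -0.0002
```

View pics/w1.png

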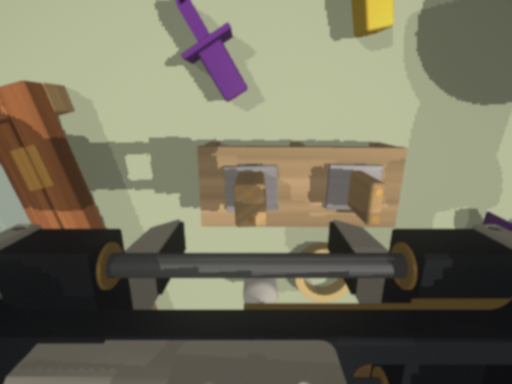

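View pics/s1.png

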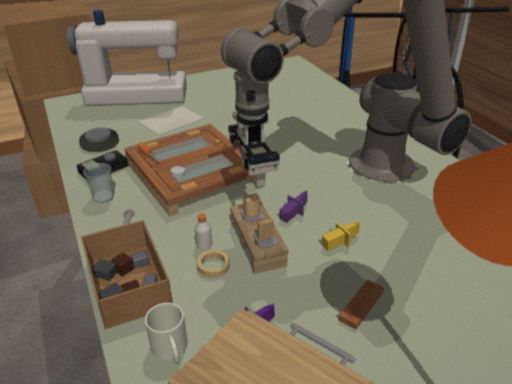

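The wrist view shows the rack with the thick grip near (250,198) and the thin one near (372,195). The rack edges look parallel to the jaw axis. I'll check both against their projections.

```bash
cat >> h.py <<'E'
def wristT(s=None):
    from station import robot
    from scipy.spatial.transform import Rotation as R
    s=s or robot.state(); T=np.eye(4);T[:3,:3]=R.from_quat(s['tool_rot']).as_matrix();T[:3,3]=s['ee_pos']
    return T@M['wrist']['tool_from_camera']
E
python3 - <<'E'
from h import *
import cv2
T=wristT(); a=np.radians(-6);X=np.array([np.cos(a),np.sin(a),0]);Y=np.array([-X[1],X[0],0])
c=np.array([.542,.147,0])
im=cv2.imread('pics/w1.png')
for hx,hy,z in((.02,.014,.122),(.025,.028,.066)):
  p=[proj('wrist',c+X*sx*hx+Y*sy*hy+[0,0,z],T) for sx,sy in((1,1),(1,-1),(-1,-1),(-1,1))]
  print(np.round(p,1).tolist()); cv2.polylines(im,[np.int32(np.round(p))],True,(0,255,0),1)
cv2.imwrite('pics/w1o.png',cv2.resize(im[120:260,180:420],None,fx=3,fy=3,interpolation=cv2.INTER_CUBIC))
E
```

```text
[[268.3, 228.4], [236.9, 228.4], [236.0, 185.0], [268.9, 185.1]]
[[278.9, 211.6], [227.8, 211.5], [226.4, 166.6], [280.0, 166.6]]
```

View pics/w1o.png

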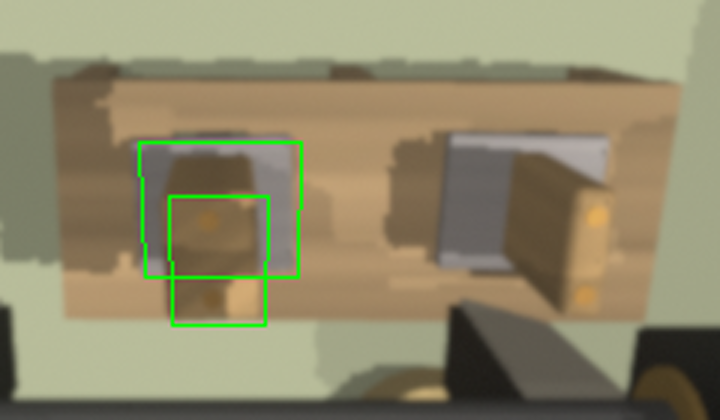

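The wrist view agrees to about 2 mm: the grip is at about (0.541, 0.1455). I'll align first, then descend.

```bash
python3 plan.py .541 .1455 .095 84
```

```text
t 1.5 pos [0.5389 0.1522 0.2   ] jawyaw 84.07 tilt 0.03 F [-0.27 -0.72  0.64] w 0.999 q [ 0.14  0.44  1.49  0.    1.21 -1.33]
row [-0.0036 -0.0081  0.1313] 0.0004
```

```bash
python3 -m jog '[[-0.004,-0.008,0,0],[-0.004,-0.008,0.04,0],[-0.004,-0.008,0.08,0],[-0.004,-0.008,0.11,0],[-0.004,-0.008,0.131,0]]'; python3 plan.py .541 .1455 .095 84
python3 - <<'E'
from station import optics
import cv2
cv2.imwrite('pics/w2.png',optics.read_camera('wrist'))
im=optics.read_camera('side');cv2.imwrite('pics/s2.png',cv2.resize(im[140:280,180:330],None,fx=4,fy=4))
E
```

```text
time_s: 2.12
ee_pos: [0.5417, 0.1448, 0.0942]
tool_rot: [0.052, 0.999, -0.0, -0.0]
force: [-0.8, 0.3, 0.0]
width: 1.0
t 2.125 pos [0.5417 0.1448 0.0942] jawyaw 84.06 tilt 0.05 F [-0.8   0.29  0.04] w 1.0 q [ 0.12  0.56  1.61 -0.    0.97 -1.34]
row [ 0.0009  0.0007 -0.0009] 0.0003
```

View pics/w2.png

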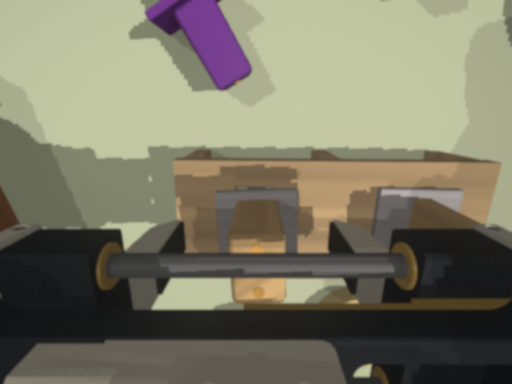

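View pics/s2.png

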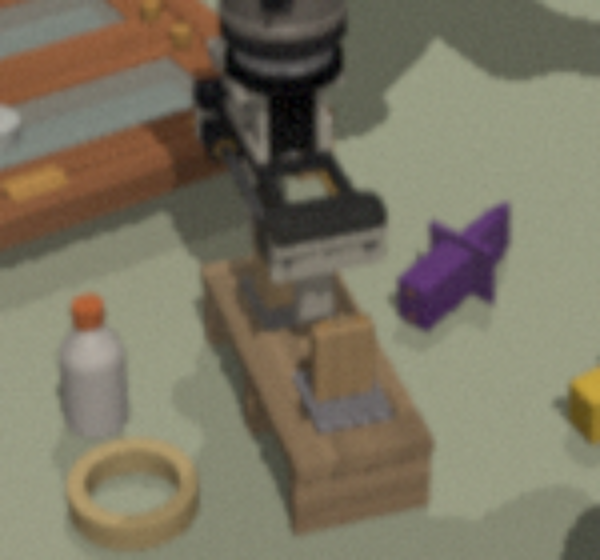

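The grip sits centred between the fingers at column 258, so I'll close.

```bash
python3 -m jog '[[0,0,0,0],[0,0,0,0],[0,0,0,0],[0,0,0,0],[0,0,0,0]]' -1;python3 -m jog '[[0,0,0,0],[0,0,0,0],[0,0,0,0]]' -1; python3 plan.py .541 .1455 .2 84
```

```text
time_s: 2.85
ee_pos: [0.5424, 0.1444, 0.0953]
tool_rot: [0.052, 0.999, 0.0, 0.0]
force: [-0.1, 0.2, -0.7]
width: 0.507
time_s: 3.22
ee_pos: [0.5424, 0.1445, 0.0952]
tool_rot: [0.052, 0.999, 0.0, 0.0]
force: [0.0, 1.3, -0.3]
width: 0.303
t 3.225 pos [0.5424 0.1445 0.0952] jawyaw 83.99 tilt 0.02 F [ 0.03  1.3  -0.25] w 0.303 q [ 0.12  0.56  1.61  0.    0.97 -1.34]
row [ 0.0018  0.0011 -0.1311] -0.0001
```

```bash
python3 -m jog '[[0,0,0,0],[0,0,-0.01,0],[0,0,-0.03,0],[0,0,-0.06,0],[0,0,-0.09,0]]' -1;python3 -m jog '[[0,0,-0.03,0],[0,0,-0.06,0],[0,0,-0.065,0]]' -1; python3 plan.py .595 -.2125 .22 97.8
python3 - <<'E'
from station import optics
import cv2
cv2.imwrite('pics/w3.png',optics.read_camera('wrist'))
im=optics.read_camera('side');cv2.imwrite('pics/s3.png',cv2.resize(im[100:280,160:330],None,fx=3,fy=3))
E
```

```text
time_s: 3.85
ee_pos: [0.5424, 0.1444, 0.1689]
tool_rot: [0.052, 0.999, 0.0, 0.0]
force: [-0.2, 0.2, -1.4]
width: 0.303
time_s: 4.22
ee_pos: [0.5432, 0.1445, 0.2217]
tool_rot: [0.052, 0.999, 0.0, 0.002]
force: [0.3, 0.2, -2.6]
width: 0.305
t 4.225 pos [0.5432 0.1445 0.2217] jawyaw 83.99 tilt 0.26 F [ 0.3   0.17 -2.6 ] w 0.305 q [ 0.12  0.42  1.45  0.    1.26 -1.34]
row [-0.1112 -0.437   0.0022] -0.0767
```

View pics/w3.png

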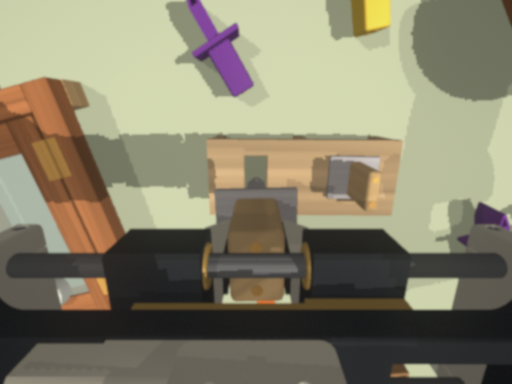

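View pics/s3.png

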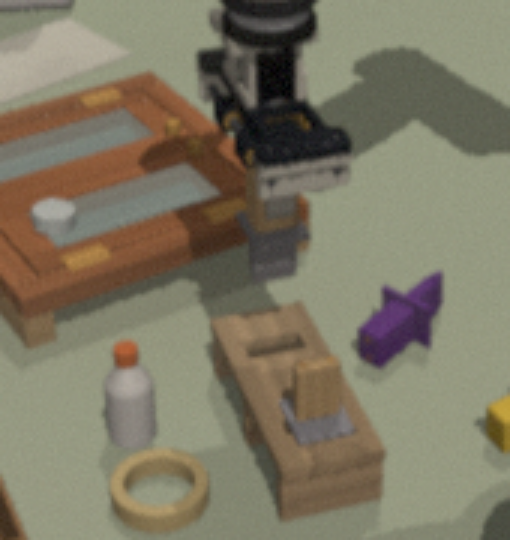

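The thick gauge is held straight in the hand, and the thin one is still in its slot. Now I carry it over the gap.

```bash
python3 -m jog '[[-0.02,-0.07,0,0],[-0.111,-0.437,0.002,-0.077],[-0.111,-0.437,0.002,-0.077],[-0.111,-0.437,0.002,-0.077],[-0.111,-0.437,0.002,-0.077]]' ; python3 plan.py .595 -.2125 .22 97.8
```

```text
time_s: 4.95
ee_pos: [0.5857, -0.1574, 0.2165]
tool_rot: [-0.068, 0.998, 0.001, -0.001]
force: [1.3, -0.4, -1.8]
width: 0.305
t 4.95 pos [ 0.5857 -0.1574  0.2165] jawyaw 97.85 tilt 0.13 F [ 1.26 -0.36 -1.83] w 0.305 q [-0.39  0.51  1.32  0.    1.31 -2.1 ]
row [-0.0021 -0.0698 -0.0045] 0.0003
```

```bash
python3 -m jog '[[-0.002,-0.04,-0.004,0],[-0.002,-0.06,-0.004,0],[-0.002,-0.063,-0.004,0],[-0.002,-0.063,-0.004,0]]' ; python3 plan.py .595 -.2125 .17 97.8
python3 - <<'E'
from station import optics
import cv2
cv2.imwrite('pics/w4.png',optics.read_camera('wrist'))
im=optics.read_camera('scene');cv2.imwrite('pics/c4.png',im)
im=optics.read_camera('side');cv2.imwrite('pics/s4.png',im)
E
```

```text
time_s: 5.45
ee_pos: [0.5945, -0.2039, 0.2206]
tool_rot: [-0.069, 0.998, 0.001, -0.0]
force: [0.7, -0.5, -2.4]
width: 0.306
t 5.45 pos [ 0.5945 -0.2039  0.2206] jawyaw 97.92 tilt 0.07 F [ 0.66 -0.49 -2.37] w 0.306 q [-0.45  0.55  1.25  0.    1.35 -2.16]
row [ 0.0008 -0.0108  0.0633] 0.0007
```

View pics/w4.png

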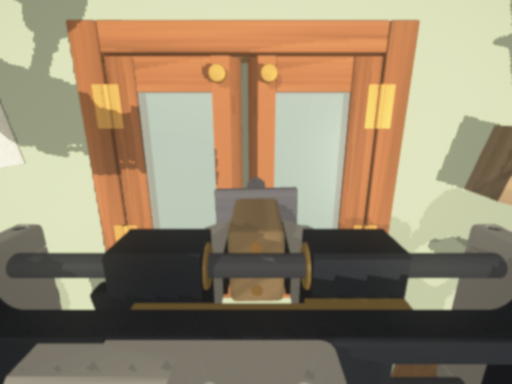

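View pics/c4.png

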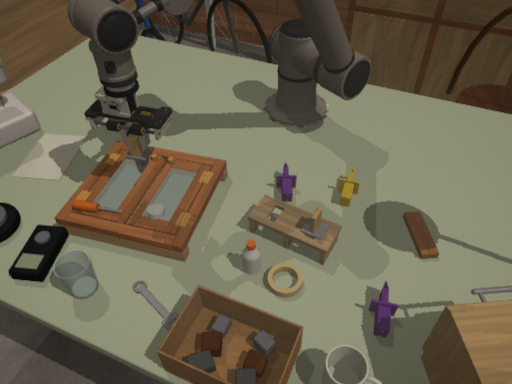

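```bash
python3 - <<'E'
from h import *
import cv2
im=cv2.imread('pics/w4.png');cv2.imwrite('pics/w4z.png',cv2.resize(im[40:220,170:320],None,fx=5,fy=3.3,interpolation=cv2.INTER_CUBIC)[:600,:750])
T=wristT()
from station import robot
tcp=robot.state()['ee_pos'];print(tcp)
P=[plane('wrist',217,72,.076,T),plane('wrist',269,72,.076,T)];k=(P[0]+P[1])/2;print(np.round(P,4));d=P[1]-P[0];x=np.array([-d[1],d[0],0]);x=-x if x[0]<0 else x;x/=np.linalg.norm(x)
print('ctr',k+.112*x,'yaw',np.degrees(np.arctan2(x[1],x[0])))
a=np.radians(7.8);X=np.array([np.cos(a),np.sin(a),0])
for sx in(-.1,-.05,0): print(proj('wrist',np.array([.595,-.2125,.06])+X*sx,T))
E
```

```text
[ 0.59473148 -0.20390468  0.2211346 ]
[[ 0.487  -0.2597  0.076 ]
 [ 0.48   -0.2088  0.076 ]]
ctr [ 0.59442815 -0.21876357  0.076     ] yaw 7.932539985126626
(np.float64(249.90212497545872), np.float64(87.91814687564651))
(np.float64(250.08484574917574), np.float64(135.9397624005752))
(np.float64(250.25131718950496), np.float64(179.69082223217197))
```

View pics/w4z.png

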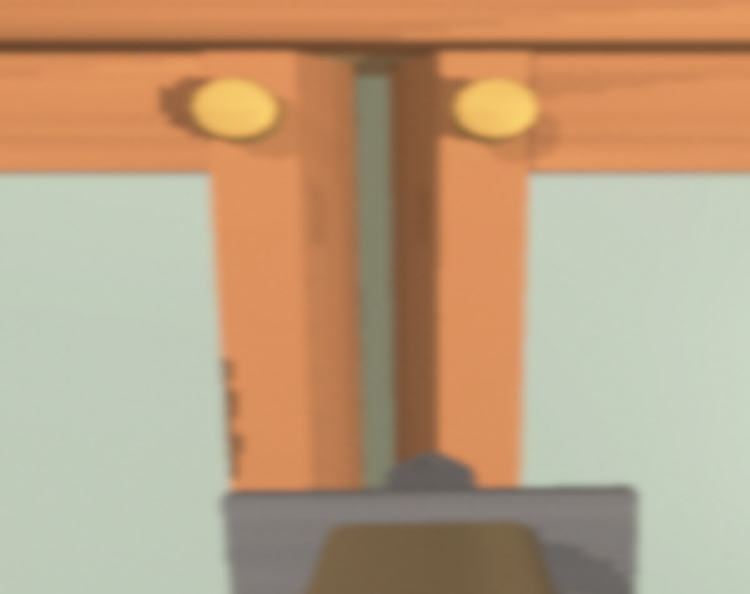

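```bash
python3 - <<'E'
from h import *
from station import robot
from scipy.spatial.transform import Rotation as R
s=robot.state();q=R.from_quat(s['tool_rot']).as_matrix();T=wristT()
for z0,pts in((.06,[(170+(300+440)/10-.4,75),(170+(310+437)/10-.4,40+480/3.3)]),(.133,[(255.6,40+470/3.3)])):
  for u,v in pts:
    p=plane('wrist',u,v,z0,T);print(p.round(4),'tool',(q.T@(p-s['ee_pos'])).round(4))
E
python3 plan.py .5945 -.217 .17 97.9
```

```text
[ 0.4843 -0.2343  0.06  ] tool [ 0.1136 -0.0149  0.1611]
[ 0.6028 -0.2185  0.06  ] tool [-0.006  -0.0156  0.1611]
[ 0.5788 -0.2082  0.133 ] tool [ 0.0164 -0.0021  0.0881]
t 5.6 pos [ 0.5947 -0.2039  0.2211] jawyaw 97.95 tilt 0.02 F [ 1.17  0.06 -2.07] w 0.307 q [-0.45  0.55  1.25  0.    1.35 -2.16]
row [ 0.0026 -0.0162  0.0639] 0.0003
```

```bash
python3 -m jog '[[0,-0.0165,0,0],[0,-0.0165,0.03,0],[0,-0.0165,0.06,0],[0,-0.0165,0.075,0],[0,-0.0165,0.075,0]]' ; python3 plan.py .5945 -.217 .095 97.9
python3 - <<'E'
from station import optics
import cv2
cv2.imwrite('pics/w5.png',optics.read_camera('wrist'))
im=optics.read_camera('scene');cv2.imwrite('pics/c5.png',cv2.resize(im[90:260,50:240],None,fx=3.5,fy=3.5))
E
```

```text
time_s: 6.22
ee_pos: [0.5962, -0.2185, 0.1604]
tool_rot: [-0.068, 0.998, 0.0, -0.001]
force: [-0.5, 1.0, -1.5]
width: 0.306
t 6.225 pos [ 0.5962 -0.2185  0.1604] jawyaw 97.85 tilt 0.08 F [-0.49  0.97 -1.54] w 0.306 q [-0.47  0.61  1.31  0.    1.22 -2.18]
row [0.0018 0.0021 0.0817] -0.0003
```

View pics/w5.png

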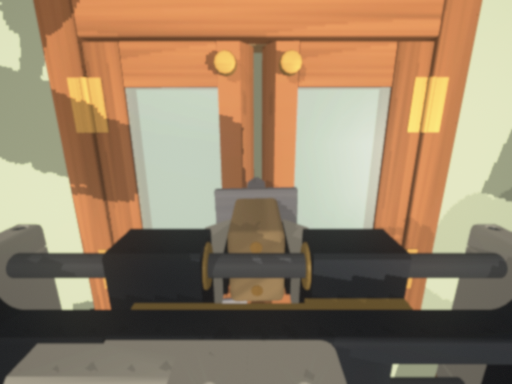

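View pics/c5.png

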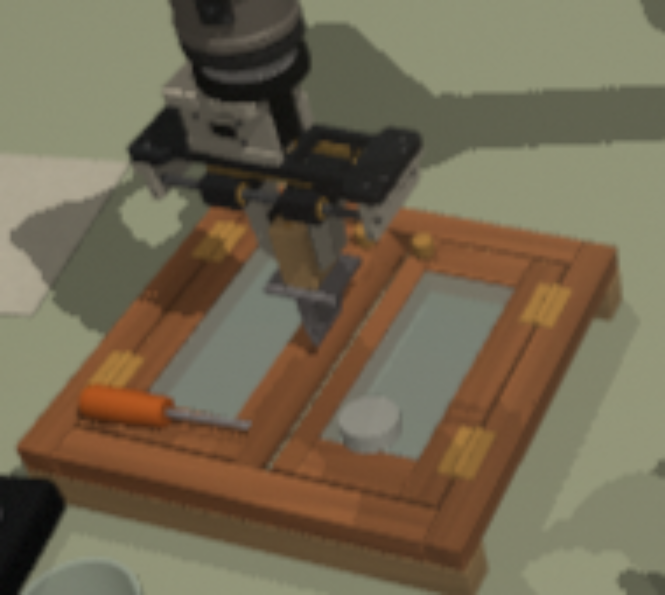

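The wrist view shows the blade tip (column 257) in line with the gap (column 258). I push down gradually.

```bash
python3 -m jog '[[0,0.001,0.01,0],[0,0.001,0.02,0],[0,0.001,0.03,0],[0,0.001,0.036,0],[0,0.001,0.042,0]]' ; python3 plan.py .5945 -.217 .095 97.9;  python3 -m jog '[[0,0,0.006,0],[0,0,0.012,0],[0,0,0.018,0],[0,0,0.024,0],[0,0,0.03,0]]' ; python3 plan.py .5945 -.217 .095 97.9
```

```text
time_s: 6.95
ee_pos: [0.5963, -0.2177, 0.127]
tool_rot: [-0.068, 0.998, 0.0, -0.0]
force: [-0.1, 0.5, -1.1]
width: 0.304
t 6.95 pos [ 0.5963 -0.2177  0.127 ] jawyaw 97.85 tilt 0.01 F [-0.05  0.49 -1.05] w 0.304 q [-0.47  0.64  1.35  0.    1.15 -2.18]
row [0.0022 0.0011 0.04  ] -0.0003
time_s: 7.58
ee_pos: [0.5968, -0.2178, 0.1038]
tool_rot: [-0.068, 0.998, -0.0, 0.001]
force: [-0.0, 0.6, 2.1]
width: 0.302
t 7.575 pos [ 0.5968 -0.2178  0.1038] jawyaw 97.84 tilt 0.1 F [-0.03  0.63  2.15] w 0.302 q [-0.47  0.67  1.37  0.    1.1  -2.18]
row [0.0028 0.0014 0.011 ] -0.0003
```

The drag is felt: Fz rose from −2.4 N to +2.1 N, with almost no side force. I push the last 9 mm or so.

```bash
python3 -m jog '[[0,0,0.004,0],[0,0,0.007,0],[0,0,0.009,0],[0,0,0.009,0]]' ; python3 plan.py .5945 -.217 .095 97.9
python3 - <<'E'
from station import optics
import cv2
cv2.imwrite('pics/w6.png',optics.read_camera('wrist'))
im=optics.read_camera('scene');cv2.imwrite('pics/c6.png',cv2.resize(im[120:220,90:200],None,fx=6,fy=6,interpolation=cv2.INTER_CUBIC))
E
```

```text
time_s: 8.07
ee_pos: [0.5963, -0.2176, 0.0959]
tool_rot: [-0.068, 0.998, 0.0, -0.0]
force: [0.0, 0.5, 0.3]
width: 0.306
t 8.075 pos [ 0.5963 -0.2176  0.0959] jawyaw 97.85 tilt 0.02 F [0.03 0.46 0.33] w 0.306 q [-0.47  0.67  1.38  0.    1.09 -2.18]
row [0.0021 0.001  0.0011] -0.0003
```

View pics/c6.png

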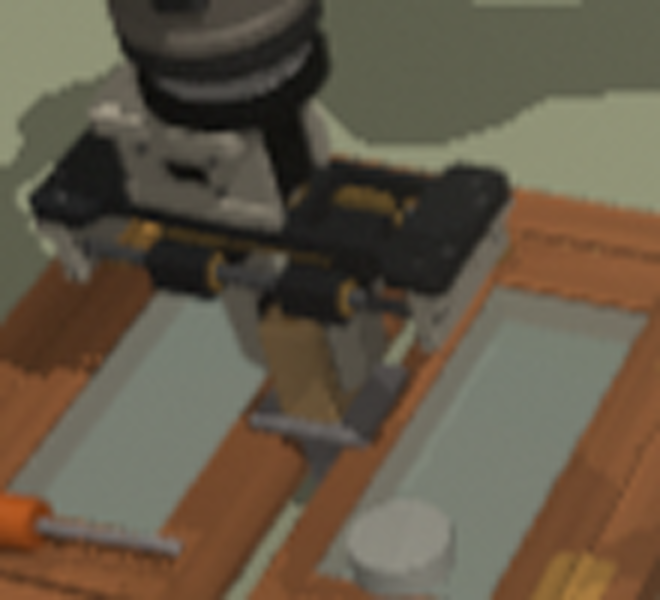

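The gauge is almost seated, about 1 mm short, and there is no firm contact yet. I'll press a few more millimetres.

```bash
python3 -m jog '[[0,0,0.002,0],[0,0,0.003,0],[0,0,0.003,0]]' ; python3 plan.py .5945 -.217 .095 97.9
```

```text
time_s: 8.55
ee_pos: [0.5964, -0.218, 0.0951]
tool_rot: [-0.068, 0.998, -0.0, 0.0]
force: [-2.7, 0.2, 7.6]
width: 0.307
t 8.55 pos [ 0.5964 -0.218   0.0951] jawyaw 97.85 tilt 0.07 F [-2.72  0.24  7.58] w 0.307 q [-0.47  0.68  1.38 -0.    1.08 -2.18]
row [0.0022 0.0016 0.0001] -0.0003
```

Firm contact at TCP z 0.0951, matching the grasp height in the rack, so the collar is seated. Now I release.

```bash
python3 -m jog '[[0,0,-0.001,0],[0,0,-0.001,0],[0,0,-0.001,0],[0,0,-0.001,0],[0,0,-0.001,0]]' 0.4;python3 -m jog '[[0,0,0,0],[0,0,0,0],[0,0,0,0]]'; python3 plan.py .5945 -.217 .095 97.9
python3 - <<'E'
from station import optics
import cv2
cv2.imwrite('pics/w7.png',optics.read_camera('wrist'))
E
```

```text
time_s: 9.18
ee_pos: [0.5963, -0.2176, 0.0945]
tool_rot: [-0.068, 0.998, 0.0, -0.0]
force: [-0.2, -0.8, -0.8]
width: 0.697
time_s: 9.55
ee_pos: [0.5964, -0.2176, 0.0947]
tool_rot: [-0.068, 0.998, 0.0, 0.0]
force: [-0.8, 0.1, -0.1]
width: 0.699
t 9.55 pos [ 0.5964 -0.2176  0.0947] jawyaw 97.85 tilt 0.01 F [-0.81  0.14 -0.14] w 0.699 q [-0.47  0.68  1.38  0.    1.08 -2.18]
row [ 0.0022  0.0011 -0.0004] -0.0003
```

View pics/w7.png

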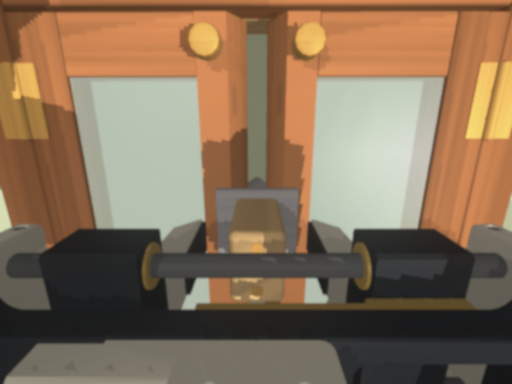

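The fingers are clear on both sides and the gauge is standing. I retreat straight up.

```bash
python3 -m jog '[[0,0,-0.02,0],[0,0,-0.05,0],[0,0,-0.1,0],[0,0,-0.16,0],[0,0,-0.2,0]]';python3 -m jog '[[0.06,0,-0.03,0],[0.12,0,-0.03,0],[0.17,0,-0.03,0],[0.17,0,-0.03,0],[0.17,0,-0.03,0]]'; python3 plan.py .5945 -.217 .095 97.9
python3 - <<'E'
from station import optics
import cv2
for n in('scene','side','wrist'):
  im=optics.read_camera(n);cv2.imwrite(f'pics/{n}8.png',im)
  if n=='scene':cv2.imwrite('pics/c8.png',cv2.resize(im[120:250,60:240],None,fx=4,fy=4,interpolation=cv2.INTER_CUBIC))
  if n=='side':cv2.imwrite('pics/s8.png',cv2.resize(im[100:280,115:295],None,fx=3.3,fy=3.3,interpolation=cv2.INTER_CUBIC))
E
```

```text
time_s: 10.22
ee_pos: [0.5968, -0.2178, 0.2587]
tool_rot: [-0.068, 0.998, -0.001, 0.002]
force: [1.1, 0.2, -1.0]
width: 0.698
time_s: 10.85
ee_pos: [0.4623, -0.2364, 0.2797]
tool_rot: [-0.068, 0.998, -0.001, 0.001]
force: [0.4, 0.1, -0.5]
width: 0.699
t 10.85 pos [ 0.4623 -0.2364  0.2797] jawyaw 97.83 tilt 0.13 F [ 0.37  0.15 -0.48] w 0.699 q [-0.62  0.3   1.47  0.    1.36 -2.33]
row [-0.1666  0.0018  0.2312] -0.0004
```

View pics/c8.png

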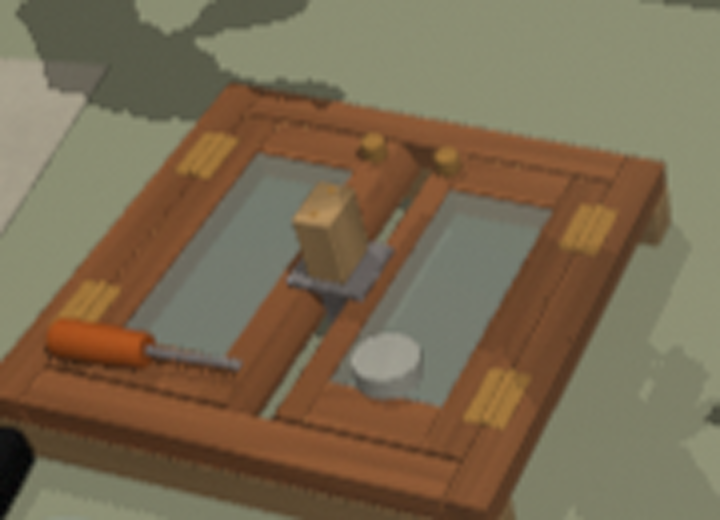

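View pics/s8.png

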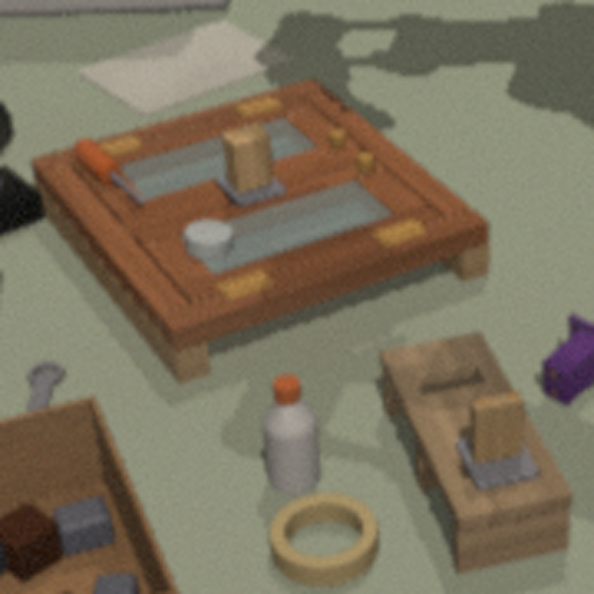

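```bash
python3 - <<'E'
from h import *
def tri(a,b):
    (o,d),(p,e)=ray('scene',*a),ray('side',*b); A=np.stack([d,-e],1);t=np.linalg.lstsq(A,p-o,rcond=None)[0]
    x,y=o+d*t[0],p+e*t[1];return ((x+y)/2).round(4),np.linalg.norm(x-y).round(4)
c=lambda u,v:(60+u/4-.4,120+v/4-.4); s=lambda u,v:(115+u/3.3-.35,100+v/3.3-.35)
# collar: left-front corner (+x,-y) and front-right(+x,+y)
print('collar +x-y',tri(c(290,280),s(220,180)),'collar +x+y',tri(c(360,297),s(237,202)),'collar -x+y',tri(c(390,250),s(284,185)))
print('grip top +x+y',tri(c(332,228),s(230,143)),'-x+y',tri(c(358,197),s(271,135)))
for u,v in[(295,212),(325,182),(358,198),(332,228)]: print(plane('scene',*c(u,v),.122).round(4))
E
```

```text
collar +x-y (array([ 0.6178, -0.243 ,  0.0602]), np.float64(0.0002)) collar +x+y (array([ 0.6183, -0.1841,  0.0678]), np.float64(0.0003)) collar -x+y (array([ 0.569 , -0.1931,  0.0671]), np.float64(0.0045))
grip top +x+y (array([ 0.6171, -0.1926,  0.1274]), np.float64(0.0)) -x+y (array([ 0.5749, -0.2034,  0.1182]), np.float64(0.005))
[ 0.6097 -0.2281  0.122 ]
[ 0.5775 -0.2271  0.122 ]
[ 0.5821 -0.1978  0.122 ]
[ 0.6128 -0.1969  0.122 ]
```

The collar top triangulates to 60–68 mm (66 expected) and the grip top to 118–127 mm (122 expected), so the gauge is seated and upright. I hand in.

```bash
python3 -c "
from station import robot
print(robot.sign_off(), robot.state()['time_s'])"
```

```text
the job is handed in; nothing more can be done
the job is handed in; nothing more can be done
```

I took the thick gauge out of the rack and slid it down near the middle of the gap. It was released and left standing there upright. I handed the job in at about 11 s; the hand-in gives no verdict.

**Drag and seating:** The blade dragged with about 4.5 N as the doors gave. A further press then met about 10 N, at the same tool height (0.095 m) as when I gripped the gauge in the rack, so I took the collar as resting on the doors.

**Last checks:**
- **Height:** in the two camera views the collar's top came out at 60–68 mm (66 expected) and the grip's top at 118–127 mm (122 expected). These were coarse, with hand-picked corners and ray mismatches of up to 5 mm.
- **Upright and aligned:** the gauge looked upright and in line with the gap.
- **Thin gauge:** it was still in its slot.
- **Arm:** it was clear of everything.

**Disagreement:** The fixed cameras and the wrist camera differed by about 6 mm on where the gap lay across its width. I went by the wrist camera, which sees the blade and the gap together. The blade then went in with under 1 N of side force. On the final press I read 2.7 N along the gap, and it was gone after release.

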